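Show a loose brass ball over the viewing box

TASK

The white opal plate of the blue viewing box is cocked up on its orange catch: first press its raised side down until the plate has snapped under the catch and lies level in its frame. Then take the aluminium sample tray by its black upright grip, carry it without tipping so that the loose brass ball stays in its round blue pocket, and hold it level and still with the pocket over the middle of the white plate, about 10 cm above it. Finish while still holding the tray there, and leave the vial, the beaker and the reagent bottle alone.

Things in the scene. Friction and masses are not known exactly. Their poses are not given: they have to be found in the camera images.
- viewing_box: Blue box fixed on the bench, 170 x 170 mm, 56 mm high, any yaw. Origin: centre of its underside, z up. On top a grey frame around a 112 mm square recess 6 mm deep (floor at 50 mm). Mid +x side: black catch housing, 64 to 82 mm from the centre, 50 mm wide, top at 72 mm, with an orange sprung catch 34 mm wide leaning about 4 mm over the recess edge, top at 76 mm.
- opal_plate: White loose plate 110 x 110 x 6 mm, 90 g. Origin: centre of underside; z its upper normal, x towards the catch. At first its -x edge is on the recess floor and its +x edge propped 14 mm up on the sloping catch (tilt 0.13 rad). 4 to 12 N down near the +x edge makes the catch yield; the edge snaps under it and the plate stays level, top flush with the frame, 56 mm over the bench.
- plate_mid (a point): Centre of the top face of the white opal plate.
- raised_side (a point): Good spot to press: on the top face of the opal plate, 30 mm from its centre towards the catch (25 mm from the raised edge). Once the plate is seated it is 56 mm over the bench.
- tray_grip (a point): Tray: aluminium plate 160 x 84 x 4 mm on the bench, 260 g, with a black upright grip at its centre, 36 mm long (tray x), 16 mm thick (tray y, pinch across it), 4 to 64 mm over the underside. This point: on the grip's axis 44 mm over the underside; axes are the tray's. Blue pocket on the +x half, two grey vial sockets (28 mm wide, tops at 14 mm) on the -x half.
- tray: The same tray as tray_grip, with origin at the centre of its underside (44 mm below tray_grip).
- pocket (a point): Centre of the floor of the tray's round blue pocket, 50 mm from the grip's axis along the tray's +x, 4 mm above the tray's underside. Inside diameter 44 mm, rim 3 mm high.
- ball_center (a point): Centre of the loose polished brass ball, 25 mm diameter, about 64 g, that can roll about in the pocket but stays behind its rim unless the tray is tipped or jerked.
- vial: Small amber vial with white cap, 30 mm diameter, 45 mm high, standing between box and tray; origin at the centre of its underside. Leave alone.
- beaker: Glass beaker, 70 mm diameter, 85 mm high, standing beyond the work; origin at the centre of its underside. Leave alone.
- reagent: Amber reagent bottle with blue cap, 66 mm diameter, 140 mm high, standing beyond the work; origin at the centre of its underside. Leave alone.
- ball: The same brass ball as ball_center; its origin is a point on the ball that turns with it as it rolls, so use ball_center for its place.

How it is judged:
On the way, in this order (a step that is already met when the one before it is completed fails the run):
1. the opal plate has been pressed level into its frame (angle between opal_plate's own z axis and vertical below 0.03 rad and z of plate_mid in the frame of viewing_box below 0.0585 m and horizontal distance between plate_mid and viewing_box below 0.005 m), for 0.3 s.
2. the tray is lifted clear with the ball in its pocket (height (world z) of tray above 0.04 m and distance between ball_center and pocket below 0.024 m and contact force between the fingers and tray above 1 N), for 0.3 s.
At the end, for the whole second after the job is handed in: Opal plate level in its frame (0.03 rad, within 2.5 mm of flush). Tray held by the fingers alone, still, level within 0.09 rad, pocket within 35 mm sideways of the plate's middle, underside 50 to 150 mm above the plate, ball lying in the pocket (plate within 5 mm of centre) (all of step 1 and distance between ball_center and pocket below 0.024 m and horizontal distance between pocket and plate_mid below 0.035 m and z of pocket in the frame of viewing_box between 0.11 and 0.21 m and angle between tray_grip's own z axis and vertical below 0.09 rad and linear speed of tray below 0.02 m/s and linear speed of ball below 0.05 m/s and contact force between the fingers and tray above 1 N and contact force between tray and viewing_box below 0.05 N and contact force between tray and opal_plate below 0.05 N); the arm keeps its last pose, push and grip.
It fails at once if the ball leaves its pocket (not (distance between ball_center and pocket below 0.024 m)).
It fails at once if the tray is tipped by more than 0.35 rad (angle between tray_grip's own z axis and vertical above 0.35 rad).
It fails at once if the small amber vial is moved by more than 25 mm or tipped over (distance of vial from where it was at the start of the episode above 0.025 m or angle between vial's own z axis and vertical above 0.4 rad).
It fails at once if the beaker is moved by more than 25 mm or tipped over (distance of beaker from where it was at the start of the episode above 0.025 m or angle between beaker's own z axis and vertical above 0.4 rad).
It fails at once if the reagent bottle is moved by more than 25 mm or tipped over (distance of reagent from where it was at the start of the episode above 0.025 m or angle between reagent's own z axis and vertical above 0.4 rad).
It also fails if it takes over 58 s, if anything falls off the work surface, if the arm or the gripper's body presses on something with over 40 N, if the wrist force passes 120 N, or if a joint passes its speed limit or range.

ROBOT

A 6-joint arm with a two-finger parallel gripper is mounted at the origin on the work surface. World frame = base frame: x ahead of the robot, y to its left, z up, the work surface at z = 0. Lengths are in m, angles in rad, forces in N, time in s.
With the tool pointing down it reaches from about 0.3 to 0.75 m from the base axis. Payload 8.5 kg.
Tool frame: the origin (TCP) lies between the finger pads; the fingertips stand tip_reach ahead of it and the grasp point (between the pads) is the TCP (tip_reach is the distance from the TCP to the fingertips, in m); z points along the fingers, y is the line along which they close (so a half turn about z gives the same grasp; the last joint's range is limited). The gripper opens to 85 mm and grips with 20 to 120 N. Pads are 22 mm wide; open, the fingers measure 114 mm over their backs; the gripper's body (76 mm by 85 mm) begins 54 mm behind the grasp point. The pads swing forward as they close: fully open they stand 13 mm farther back than shut.
Start: joints at [0.993, 0.381, 1.297, -0, 1.464, -0.215], TCP at [0.195, 0.514, 0.25] pointing down, gripper open.
Joint ranges: [-3.11, 3.11], [-0.89, 2.33], [0.22, 2.48], [-1.42, 4.56], [0.17, 2.85], [-2.88, 2.88]. Speed limits (rad/s): [2.39, 2.39, 3.14, 3.14, 3.14, 3.14].

INTERFACE

Orientations are given as a unit quaternion [w, x, y, z].
In Python, from cell import * gives the robot as it stands.
- The arm moves only by the shell command python3 -m inch 'ROWS' [FORCE]. ROWS is JSON, a list that holds one entry, the list of rows, each a list of 7 numbers: the shift along the tool's x, y, z as a fraction of full scale, then the turn, a rotation vector about the tool's x, y, z as a fraction of full scale, then the opening, from -1 (shut) to 1 (fully open), so that 0 is half open. A call has 1 to 12 rows; each row shifts and turns the commanded pose from where the row before left it, along the tool's axes as they then stand; what a row does not reach is not made up. Full scale, the value 1, is 0.4 m for a shift and pi/2 rad for a turn. A row lasts 1/10 s, in which the tool goes at most 50 mm and 8.59 degrees, less where a joint would pass 70% of its speed; a pose out of reach is approached as far as the arm can. A call with a number of a shift or a turn outside -1 to 1 is refused whole. A call with a gripper value outside its range is refused whole. The fingers move at their own pace and stop on an object; FORCE is the grip in N (left out, the last holds). Time passes only in rows, so rows that do not move let the fingers close. It gives the time, the measured TCP pose, the force, the opening and the grip force at its end, in the units of the state.
- get_obs(): the state, without advancing time (a new reading comes with each control period).
- get_image(name): name is "scene" or "top" or "wrist"; returns a dict with "image" (420x560x3 uint8, blue, green, red), "range_z" (420x560 float32, m along the optical axis (not along the pixel's ray), 0 where there is no reading), "fx", "fy", "cx", "cy" (pixels), "R" (3x3) and "t" (3): a world point X has camera coordinates R X + t; the wrist camera has in their place "hand_eye" (4x4, takes a point from camera to tool coordinates, whose origin is the TCP and whose axes are the flange's). Camera axes: x right, y down, z forward; pixel columns grow to the right and rows downward; lengths in m; the calibration is good to about 2 mm. A picture is of the moment at which its call begins: read the wrist's pose just before it.
- sign_off(): hands the job in; it is judged then, once.
The state is a dict: "time": time; "joint_pos": joint angles; "dq": joint speeds; "tau": joint torques, N m; "tool_pos": TCP position; "tcp_rot": TCP orientation; "wrist_force": force on the tool from outside, world axes, zero at the start; "moment": the same for the moment, N m; "gripper_width": opening from 0.0 (shut) to 1.0 (fully open); "grasp_force": force on a finger pad.
Only numpy, scipy, OpenCV 4.12 (cv2) and the standard library are available. Lean on these libraries where they do the work, as an engineer would, in place of code of your own. Each camera call takes 0.05 s, during which the arm holds its last target. There are 200 camera calls.

## Working session

There is one attempt and no reset: what is moved stays moved. The work goes in short steps, Python scripts to look and compute and a shell command to move; the robot and the scene stay as the last step left them, time stands still between calls to the robot, and variables do not carry over. Pictures are saved under pics/ and viewed, at most 10 in all, crops included, and the job is handed in when it is done.

```bash
mkdir -p pics; python3 - <<'E'
from cell import *
import cv2,numpy as np
o=get_obs(); print({k:np.round(v,3) if not isinstance(v,dict) else v for k,v in o.items()})
for n in("top","scene"):
    d=get_image(n); cv2.imwrite(f"pics/{n}0.png",d["image"]); np.savez(f"{n}0.npz",**d)
E
ls
```

```text
{'time': np.float64(0.0), 'joint_pos': array([ 0.993,  0.381,  1.298, -0.   ,  1.464, -0.215]), 'dq': array([ 0.   , -0.001,  0.001, -0.001, -0.001, -0.001]), 'tau': array([ 0.0000e+00, -4.4847e+01, -2.3126e+01, -0.0000e+00,  5.0000e-03,
       -0.0000e+00]), 'tool_pos': array([0.195, 0.514, 0.25 ]), 'tcp_rot': array([-0.   ,  0.18 ,  0.984, -0.001]), 'wrist_force': array([ 0.291,  0.586, -0.926]), 'moment': array([ 0.02 , -0.002,  0.021]), 'grasp_force': np.float64(0.0), 'gripper_width': np.float64(0.996)}
pics
scene0.npz
top0.npz
```

View pics/top0.png

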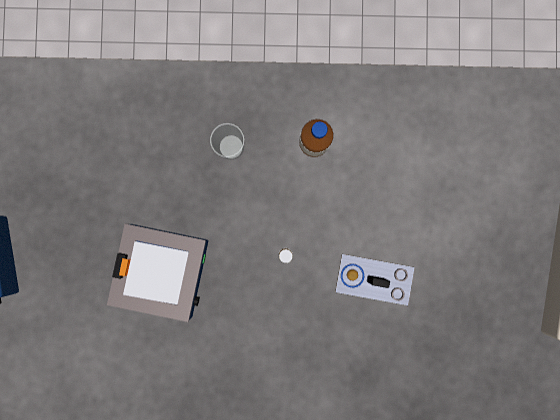

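View pics/scene0.png

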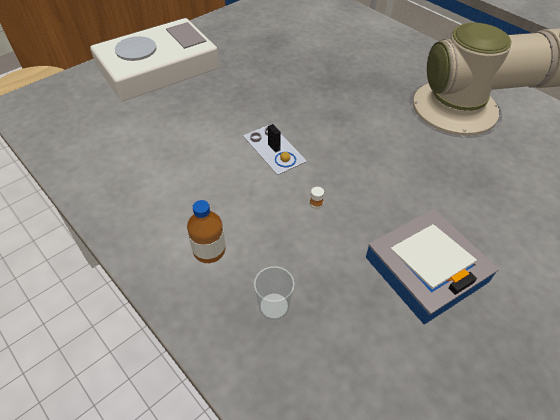

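```bash
python3 -c "
import cell;print(cell.tip_reach if hasattr(cell,'tip_reach') else [x for x in dir(cell) if x[0]!='_'])"
```

```text
0.019
```

The top view shows the box with its orange catch at about (124,267) and the white plate centred near (156,272). The vial is at (286,256), and the tray is near (375,279) with its pocket at (352,275). The scene view agrees, with the catch at (460,276) and the tray near (275,148).

```bash
cat > h.py <<'E'
import numpy as np,cv2
def ray(d,uv,z):
    uv=np.atleast_2d(uv).astype(float)
    c=np.c_[(uv[:,0]-d["cx"])/d["fx"],(uv[:,1]-d["cy"])/d["fy"],np.ones(len(uv))]
    w=c@d["R"]; C=-d["R"].T@d["t"]
    return C+w*((z-C[2])/w[:,2])[:,None]
def big(m,roi):
    x0,y0,x1,y1=roi; k=np.zeros(m.shape,np.uint8); k[y0:y1,x0:x1]=m[y0:y1,x0:x1]
    cs,_=cv2.findContours(k,cv2.RETR_EXTERNAL,cv2.CHAIN_APPROX_NONE)
    return max(cs,key=cv2.contourArea)
E
python3 - <<'E'
from h import *
np.set_printoptions(precision=4,suppress=True)
d=dict(np.load("top0.npz")); im=d["image"]; hsv=cv2.cvtColor(im,cv2.COLOR_BGR2HSV); print("cam",-d["R"].T@d["t"])
P=lambda uv,z:ray(d,uv,z)
def rect(c,z,n):
    p=P(c[:,0],z)[:,:2].astype(np.float32); r=cv2.minAreaRect(p*1000); print(n,"ctr",np.array(r[0])/1000,"size",r[1],"ang",r[2]); return r
cen=lambda c:np.array([cv2.moments(c)["m10"],cv2.moments(c)["m01"]])/cv2.moments(c)["m00"]
R=(95,210,220,330)
white=cv2.inRange(hsv,(0,0,205),(180,40,255)); c=big(white,R); rect(c,.06,"plate")
org=cv2.inRange(hsv,(5,150,150),(22,255,255)); c=big(org,R); print("catch",P(cen(c),.074))
b,g,r=[im[...,i].astype(int) for i in range(3)]
fr=((r-b>4)&(r>80)|(white>0)|(org>0)).astype(np.uint8)*255
fr=cv2.morphologyEx(fr,cv2.MORPH_CLOSE,np.ones((7,7)));fr=cv2.morphologyEx(fr,cv2.MORPH_OPEN,np.ones((5,5)))
rect(big(fr,R),.056,"frame")
T=(325,240,430,320)
tr=(cv2.inRange(hsv,(0,0,140),(180,70,255)));tr=cv2.morphologyEx(tr,cv2.MORPH_CLOSE,np.ones((13,13)))
rect(big(tr,T),.004,"tray")
blue=cv2.inRange(hsv,(100,110,60),(130,255,255)); c=big(blue,T); print("pocket",P(cen(c),.006),cv2.contourArea(c))
c=big(org,T) if (org[240:320,325:430]>0).any() else None
if c is not None: print("ball",P(cen(c),.0165))
bk=cv2.inRange(hsv,(0,0,0),(180,255,45)); c=big(bk,T); print("grip blob mid",P(cen(c),.04),P(cen(c),.064))
w=big(white,(270,240,300,270)); print("vial",P(cen(w),.045))
E
```

```text
cam [0.5842 0.0117 1.0294]
plate ctr [0.4863 0.2595] size (112.44292449951172, 109.80775451660156) ang 79.82218933105469
catch [[0.4979 0.3198 0.074 ]]
frame ctr [0.4928 0.2572] size (243.149169921875, 254.33563232421875) ang 1.1293792724609375
tray ctr [ 0.4749 -0.2   ] size (159.7119140625, 85.43171691894531) ang 80.82101440429688
pocket [[ 0.4833 -0.1507  0.006 ]] 401.0
ball [[ 0.484  -0.1498  0.0165]]
grip blob mid [[ 0.4751 -0.1999  0.04  ]] [[ 0.4778 -0.1948  0.064 ]]
vial [[ 0.5251 -0.0053  0.045 ]]
```

```bash
python3 -m inch '[[[0,0,0,0,0,0.088,-1],[0,0,0,0,0,0.088,-1],[0,0,0,0,0,0.088,-1],[0,0,0,0,0,0.088,-1],[0,0,0,0,0,0.088,-1],[0,0,0,0,0,0.088,-1],[0,0,0,0,0,0.088,-1],[0,0,0,0,0,0.088,-1],[0,0,0,0,0,0.088,-1],[0,0,0,0,0,0.088,-1],[0,0,0,0,0,0,-1]]]' 30
cat >> h.py <<'E'
from scipy.spatial.transform import Rotation as Ro
def state():
    from cell import get_obs
    o=get_obs(); q=o["tcp_rot"]; return o,np.array(o["tool_pos"]),Ro.from_quat(np.r_[q[1:],q[0]]).as_matrix()
def go(target,yaw=None):
    "shift (fractions of 0.4 m, tool axes) to target; turn to bring tool x to yaw, tool z down"
    o,p,M=state(); print("t",round(o["time"],2),"pos",p.round(4),"shift/0.4",(M.T@(np.array(target)-p)/.4).round(4),"xyaw",np.degrees(np.arctan2(M[1,0],M[0,0])).round(2))
    if yaw is not None:
        a=np.radians(yaw); x=np.array([np.cos(a),np.sin(a),0]); z=np.array([0,0,-1.]); D=np.c_[x,np.cross(z,x),z]
        print("turn/(pi/2)",(Ro.from_matrix(M.T@D).as_rotvec()/(np.pi/2)).round(4))
    print("F",o["wrist_force"].round(2),"w",round(o["gripper_width"],3),"gf",round(o["grasp_force"],2),"q6",o["joint_pos"][5].round(2))
E
python3 -c "
from h import *
go([.490,.284,.12],80)"
```

```text
time: 1.2
tool_pos: [0.1951, 0.5141, 0.25]
tcp_rot: [0.0, 0.766, 0.642, -0.0]
wrist_force: [-0.1, -0.1, 0.2]
gripper_width: -0.003
grasp_force: 0.0
t 1.2 pos [0.1951 0.5141 0.25  ] shift/0.4 [-0.4374  0.8265  0.325 ] xyaw 79.95
turn/(pi/2) [-0.0002  0.0005 -0.0006]
F [-0.12 -0.05  0.16] w -0.003 gf 0.0 q6 1.17
```

```bash
python3 -m inch '[[[-0.0437,0.0827,0.02,0,0,0,-1],[-0.0437,0.0827,0.02,0,0,0,-1],[-0.0437,0.0827,0.02,0,0,0,-1],[-0.0437,0.0827,0.02,0,0,0,-1],[-0.0437,0.0827,0.02,0,0,0,-1],[-0.0437,0.0827,0.02,0,0,0,-1],[-0.0437,0.0827,0.02,0,0,0,-1],[-0.0437,0.0827,0.02,0,0,0,-1],[-0.0437,0.0827,0.02,0,0,0,-1],[-0.0437,0.0827,0.02,0,0,0,-1],[0,0,0,0,0,0,-1]]]'
python3 -c "
from h import *
go([.491,.287,.095],80)"
```

```text
time: 2.3
tool_pos: [0.4932, 0.2819, 0.1688]
tcp_rot: [0.0, 0.766, 0.643, -0.001]
wrist_force: [0.5, -0.2, -0.0]
gripper_width: 0.0
grasp_force: 0.0
t 2.3 pos [0.4932 0.2819 0.1688] shift/0.4 [ 0.0118 -0.0075  0.1845] xyaw 79.99
turn/(pi/2) [-0.0006  0.0009 -0.0001]
F [ 0.49 -0.24 -0.03] w 0.0 gf 0.0 q6 0.49
```

```bash
python3 -m inch '[[[0.012,-0.007,0.05,0,0,0,-1],[0,0,0.05,0,0,0,-1],[0,0,0.05,0,0,0,-1],[0,0,0.03,0,0,0,-1],[0,0,0.005,0,0,0,-1],[0,0,0.005,0,0,0,-1],[0,0,0.005,0,0,0,-1],[0,0,0.005,0,0,0,-1],[0,0,0.005,0,0,0,-1],[0,0,0.005,0,0,0,-1]]]'
python3 -c "
from h import *
go([.491,.287,.075],80)"
```

```text
time: 3.3
tool_pos: [0.4888, 0.2899, 0.0864]
tcp_rot: [0.0, 0.766, 0.643, 0.0]
wrist_force: [0.9, -0.5, 1.3]
gripper_width: -0.0
grasp_force: 1.0
t 3.3 pos [0.4888 0.2899 0.0864] shift/0.4 [-0.0062  0.0066  0.0286] xyaw 80.02
turn/(pi/2) [ 0.0003 -0.0001  0.0002]
F [ 0.85 -0.45  1.33] w -0.0 gf 1.01 q6 0.5
```

```bash
for i in 1 2 3; do python3 -m inch '[[[0,0,0.005,0,0,0,-1],[0,0,0.005,0,0,0,-1]]]' | egrep 'pos|wrist'; done
```

```text
tool_pos: [0.489, 0.2901, 0.0825]
wrist_force: [-0.5, 1.7, 1.1]
tool_pos: [0.4887, 0.2899, 0.0781]
wrist_force: [0.7, 1.2, 1.7]
tool_pos: [0.4887, 0.2898, 0.075]
wrist_force: [-7.3, -3.0, 24.3]
```

```bash
python3 -m inch '[[[0,0,0,0,0,0,-1],[0,0,0,0,0,0,-1],[0,0,0,0,0,0,-1]]]' | egrep 'pos|wrist'; python3 -m inch '[[[0,0,-0.02,0,0,0,-1],[0,0,-0.1,0,0,0,-1],[0,0,-0.1,0,0,0,-1],[-0.1,0,-0.1,0,0,0,0],[-0.1,0,0,0,0,0,0.5],[-0.1,0,0,0,0,0,0.8],[-0.1,0,0,0,0,0,0.8],[-0.1,0,0,0,0,0,0.8],[-0.1,0,0,0,0,0,0.8],[-0.1,0,0,0,0,0,0.8],[-0.1,0,0,0,0,0,0.8]]]' | egrep 'pos|wrist'
python3 - <<'E'
from cell import *
from h import *
np.set_printoptions(precision=4,suppress=True)
for n in("top","scene"):
    d=get_image(n); np.savez(f"{n}1.npz",**d); cv2.imwrite(f"pics/{n}1.png",d["image"])
s=d["image"][200:330,350:510]; cv2.imwrite("pics/sc1.png",cv2.resize(s,None,fx=3.5,fy=3.5,interpolation=2))
d=dict(np.load("top1.npz")); hsv=cv2.cvtColor(d["image"],cv2.COLOR_BGR2HSV)
c=big(cv2.inRange(hsv,(0,0,205),(180,40,255)),(95,210,220,330))
r=cv2.minAreaRect((ray(d,c[:,0],.056)[:,:2]*1000).astype(np.float32)); print(r)
u=np.array([.174,.985])
# heights across plate
C=np.array(r[0])/1000
for k in(-.045,-.02,0,.02,.045):
    X=np.r_[C+k*u,.056]; c=d["R"]@X+d["t"]; px=np.round([d["fx"]*c[0]/c[2]+d["cx"],d["fy"]*c[1]/c[2]+d["cy"]]).astype(int)
    print(k,px,(c[2]-np.median(d["range_z"][px[1]-3:px[1]+4,px[0]-3:px[0]+4])+.056).round(4))
go([.4749,-.2,.2],80.5)
E
```

```text
tool_pos: [0.4886, 0.2897, 0.075]
wrist_force: [-2.9, -1.1, 8.0]
tool_pos: [0.4335, -0.0222, 0.198]
wrist_force: [0.3, -0.1, -0.3]
((486.9596252441406, 258.8058776855469), (108.98260498046875, 108.95880889892578), 79.46062469482422)
-0.045 [178 276] 0.0555
-0.02 [166 274] 0.0553
0 [156 272] 0.0553
0.02 [147 270] 0.0557
0.045 [135 268] 0.0552
t 5.4 pos [ 0.4337 -0.0242  0.1979] shift/0.4 [-0.4142  0.1799 -0.0047] xyaw 79.73
turn/(pi/2) [ 0.0002  0.0006 -0.0086]
F [-0.37  1.08  0.35] w 0.903 gf 0.0 q6 -0.15
```

View pics/sc1.png

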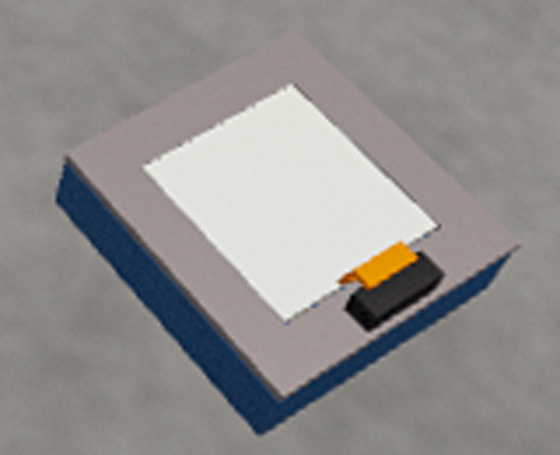

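The plate is now flush and level in its frame: depth reads 55–56 mm right across it. The orange catch sits over its edge at crop position (380,265). Next is the tray.

```bash
python3 -m inch '[[[-0.083,0.036,0,0,0,-0.0086,0.3],[-0.083,0.036,0,0,0,0,0.3],[-0.083,0.036,0,0,0,0,0.3],[-0.083,0.036,0,0,0,0,0.3],[-0.082,0.036,0,0,0,0,0.3],[0,0,0,0,0,0,0.3],[0,0,0,0,0,0,0.3]]]'
python3 - <<'E'
from cell import *
from h import *
np.set_printoptions(precision=4,suppress=True)
o,p,M=state(); d=get_image("wrist"); im=d["image"]; cv2.imwrite("pics/w1.png",im)
H=d["hand_eye"]; Rw=M@H[:3,:3]; C=M@H[:3,3]+p
d["R"]=Rw.T; d["t"]=-Rw.T@C; np.savez("w1.npz",**d)
go([.4749,-.2,.1],80.5)
E
```

```text
time: 6.1
tool_pos: [0.4781, -0.1954, 0.1974]
tcp_rot: [-0.0, 0.762, 0.648, 0.0]
wrist_force: [-0.3, -0.2, -0.6]
gripper_width: 0.65
grasp_force: 0.0
t 6.15 pos [ 0.478  -0.1948  0.1976] shift/0.4 [-0.0143 -0.0053  0.2439] xyaw 80.81
turn/(pi/2) [-0.0004 -0.0004  0.0035]
F [0.14 0.5  0.42] w 0.649 gf 0.0 q6 -0.46
```

View pics/w1.png

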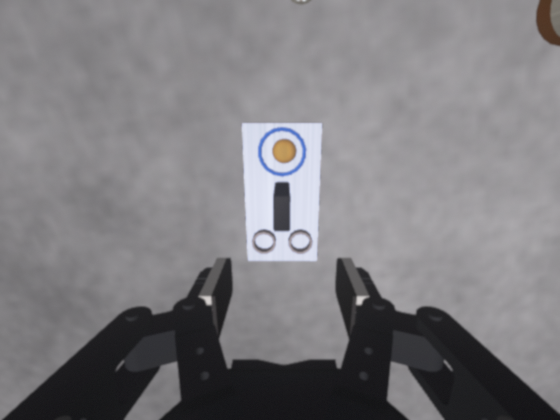

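The wrist view shows the tray square to the tool: pocket ring at (282,151), ball at (284,151), grip top near (282,206) and sockets at (264,240) and (300,240).

```bash
python3 - <<'E'
from h import *
np.set_printoptions(precision=4,suppress=True)
d=dict(np.load("w1.npz")); hsv=cv2.cvtColor(d["image"],cv2.COLOR_BGR2HSV)
T=(225,105,345,280)
m=cv2.morphologyEx(cv2.inRange(hsv,(0,0,190),(180,80,255)),cv2.MORPH_CLOSE,np.ones((15,15)))
c=big(m,T); r=cv2.minAreaRect((ray(d,c[:,0],.004)[:,:2]*1000).astype(np.float32)); print(r)
c=big(cv2.inRange(hsv,(100,110,60),(130,255,255)),T); e=cv2.minEnclosingCircle(c)[0]; pk=ray(d,e,.007)[0]; print("pocket",pk)
print("yaw",np.degrees(np.arctan2(pk[1]-r[0][1]/1000,pk[0]-r[0][0]/1000)), "dist",np.hypot(*(pk[:2]-np.array(r[0])/1000)))
E
```

```text
((475.17156982421875, -201.8813934326172), (159.06521606445312, 84.75749206542969), 80.77831268310547)
pocket [ 0.4833 -0.1515  0.007 ]
yaw 80.86866942995442 dist 0.05102617407541935
```

```bash
python3 -m inch '[[[-0.016,-0.005,0.05,0,0,0,0.3],[0,0,0.06,0,0,0,0.3],[0,0,0.06,0,0,0,0.3],[0,0,0.06,0,0,0,0.3],[0,0,0.06,0,0,0,0.3],[0,0,0.05,0,0,0,0.3],[0,0,0.03,0,0,0,0.3],[0,0,0.012,0,0,0,0.3],[0,0,0,0,0,0,0.3]]]'
python3 -c "
from h import *
go([.475,-.201,.044],80.8)"
```

```text
time: 7.05
tool_pos: [0.4752, -0.2013, 0.045]
tcp_rot: [-0.0, 0.761, 0.648, -0.0]
wrist_force: [-0.1, -0.5, 0.3]
gripper_width: 0.651
grasp_force: 0.0
t 7.05 pos [ 0.4752 -0.2013  0.045 ] shift/0.4 [ 0.0007 -0.0007  0.0025] xyaw 80.83
turn/(pi/2) [-0.0001 -0.0001  0.0003]
F [-0.08 -0.46  0.28] w 0.651 gf 0.0 q6 -0.47
```

```bash
python3 -m inch '[[[0,0,0,0,0,0,0.1],[0,0,0,0,0,0,-0.1],[0,0,0,0,0,0,-0.3],[0,0,0,0,0,0,-0.45],[0,0,0,0,0,0,-0.52],[0,0,0,0,0,0,-0.57],[0,0,0,0,0,0,-0.61],[0,0,0,0,0,0,-0.65],[0,0,0,0,0,0,-0.7],[0,0,0,0,0,0,-1],[0,0,0,0,0,0,-1],[0,0,0,0,0,0,-1]]]' 60
python3 -m inch '[[[0,0,0,0,0,0,-1],[0,0,0,0,0,0,-1],[0,0,-0.003,0,0,0,-1],[0,0,-0.005,0,0,0,-1],[0,0,-0.008,0,0,0,-1],[0,0,-0.012,0,0,0,-1],[0,0,-0.012,0,0,0,-1],[0,0,-0.008,0,0,0,-1],[0,0,-0.005,0,0,0,-1],[0,0,0,0,0,0,-1],[0,0,0,0,0,0,-1]]]'
```

```text
time: 8.25
tool_pos: [0.4751, -0.2018, 0.045]
tcp_rot: [0.0, 0.762, 0.648, -0.0]
wrist_force: [-1.7, -0.1, 4.5]
gripper_width: 0.178
grasp_force: 58.9
time: 9.35
tool_pos: [0.4751, -0.2018, 0.066]
tcp_rot: [-0.0, 0.762, 0.648, -0.0]
wrist_force: [-0.0, 0.2, -4.2]
gripper_width: 0.177
grasp_force: 58.4
```

Grasped. The next call raises it further, gently, and then I'll check the ball and the tilt.

```bash
python3 -m inch '[[[0,0,-0.006,0,0,0,-1],[0,0,-0.014,0,0,0,-1],[0,0,-0.024,0,0,0,-1],[0,0,-0.034,0,0,0,-1],[0,0,-0.042,0,0,0,-1],[0,0,-0.045,0,0,0,-1],[0,0,-0.045,0,0,0,-1],[0,0,-0.045,0,0,0,-1],[0,0,-0.036,0,0,0,-1],[0,0,-0.024,0,0,0,-1],[0,0,-0.014,0,0,0,-1],[0,0,-0.006,0,0,0,-1]]]'
python3 -m inch '[[[0,0,0,0,0,0,-1],[0,0,0,0,0,0,-1],[0,0,0,0,0,0,-1]]]' | egrep 'pos|wrist'
cat > chk.py <<'E'
from h import *
from cell import get_image
import sys
np.set_printoptions(precision=4,suppress=True)
go([.475+.0,.208,.2],80.8)
d=get_image("wrist"); H=d["hand_eye"]; o,p,M=state(); im=d["image"]; cv2.imwrite(f"pics/{sys.argv[1]}.png",im)
Z=d["range_z"]; v,u=np.mgrid[:420,:560]; hsv=cv2.cvtColor(im,cv2.COLOR_BGR2HSV)
Rw=M@H[:3,:3]; C=M@H[:3,3]+p
ok=(Z>0)&(Z<C[2]-(p[2]-.044)+.03)&(cv2.inRange(hsv,(0,0,170),(180,80,255))>0)
P=np.c_[(u[ok]-d["cx"])/d["fx"]*Z[ok],(v[ok]-d["cy"])/d["fy"]*Z[ok],Z[ok]]@Rw.T+C
P=P[abs(P[:,2]-(p[2]-.04))<.02]; A=np.c_[P[:,:2]-p[:2],np.ones(len(P))]; s=np.linalg.lstsq(A,P[:,2],rcond=None)[0]
print("n",len(P),"slope xy",s[:2],"top z at grip",s[2])
E
python3 chk.py w2
```

```text
time: 10.55
tool_pos: [0.4751, -0.2018, 0.2005]
tcp_rot: [0.0, 0.762, 0.648, 0.0]
wrist_force: [0.4, 0.6, -3.8]
gripper_width: 0.178
grasp_force: 58.5
tool_pos: [0.475, -0.2017, 0.1996]
wrist_force: [1.0, -0.2, -5.1]
t 10.85 pos [ 0.475  -0.2017  0.1996] shift/0.4 [ 1.011  -0.164  -0.0004] xyaw 80.78
turn/(pi/2) [-0.0006 -0.0003 -0.0002]
F [ 1.04 -0.18 -5.11] w 0.181 gf 58.52 q6 -0.47
n 17917 slope xy [-0.0023  0.0011] top z at grip 0.15746777078029034
```

View pics/w2.png

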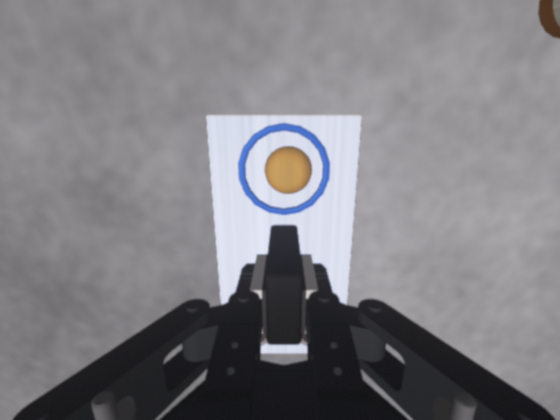

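The tray hangs level (slope about 0.002) with the ball at (288,170), inside its blue pocket ring. Next I carry it slowly.

```bash
python3 -m inch '[[[0.005,-0.0008,0,0,0,0,-1],[0.01,-0.0015,0,0,0,0,-1],[0.015,-0.0023,0,0,0,0,-1],[0.02,-0.003,0,0,0,0,-1],[0.025,-0.0038,0,0,0,0,-1],[0.03,-0.0046,0,0,0,0,-1],[0.035,-0.0053,0,0,0,0,-1],[0.04,-0.0061,0,0,0,0,-1],[0.04,-0.0061,0,0,0,0,-1],[0.04,-0.0061,0,0,0,0,-1],[0.04,-0.0061,0,0,0,0,-1],[0.04,-0.0061,0,0,0,0,-1]]]' | egrep 'pos|rot|grasp'
python3 -m inch '[[[0.04,-0.0061,0,0,0,0,-1],[0.04,-0.0061,0,0,0,0,-1],[0.04,-0.0061,0,0,0,0,-1],[0.04,-0.0061,0,0,0,0,-1],[0.04,-0.0061,0,0,0,0,-1],[0.04,-0.0061,0,0,0,0,-1],[0.04,-0.0061,0,0,0,0,-1],[0.04,-0.0061,0,0,0,0,-1],[0.04,-0.0061,0,0,0,0,-1],[0.04,-0.0061,0,0,0,0,-1],[0.04,-0.0061,0,0,0,0,-1],[0.04,-0.0061,0,0,0,0,-1]]]' | egrep 'pos|rot|grasp'
python3 -m inch '[[[0.036,-0.0055,0,0,0,0,-1],[0.034,-0.0052,0,0,0,0,-1],[0.03,-0.0046,0,0,0,0,-1],[0.026,-0.004,0,0,0,0,-1],[0.022,-0.0034,0,0,0,0,-1],[0.018,-0.0027,0,0,0,0,-1],[0.013,-0.002,0,0,0,0,-1],[0.009,-0.0014,0,0,0,0,-1],[0.005,-0.0008,0,0,0,0,-1],[0.003,-0.0005,0,0,0,0,-1],[0,0,0,0,0,0,-1],[0,0,0,0,0,0,-1]]]' | egrep 'pos|rot|grasp'
python3 -m inch '[[[0,0,0,0,0,0,-1],[0,0,0,0,0,0,-1],[0,0,0,0,0,0,-1],[0,0,0,0,0,0,-1],[0,0,0,0,0,0,-1],[0,0,0,0,0,0,-1],[0,0,0,0,0,0,-1],[0,0,0,0,0,0,-1],[0,0,0,0,0,0,-1],[0,0,0,0,0,0,-1],[0,0,0,0,0,0,-1],[0,0,0,0,0,0,-1]]]'
python3 chk.py w3
```

```text
tool_pos: [0.4762, -0.0625, 0.2001]
tcp_rot: [-0.0, 0.761, 0.648, 0.0]
grasp_force: 58.5
tool_pos: [0.4777, 0.1316, 0.2001]
tcp_rot: [-0.0, 0.761, 0.648, -0.0]
grasp_force: 58.5
tool_pos: [0.479, 0.2091, 0.2001]
tcp_rot: [0.0, 0.762, 0.648, -0.0]
grasp_force: 58.5
time: 15.7
tool_pos: [0.479, 0.2093, 0.2001]
tcp_rot: [-0.0, 0.762, 0.648, -0.0]
wrist_force: [-0.3, -0.2, -4.6]
gripper_width: 0.176
grasp_force: 58.5
t 15.7 pos [0.479  0.2093 0.2001] shift/0.4 [-0.0047 -0.0093  0.0001] xyaw 80.78
turn/(pi/2) [-0.      0.     -0.0002]
F [-0.25 -0.2  -4.61] w 0.176 gf 58.52 q6 0.35
n 17922 slope xy [-0.0012  0.0007] top z at grip 0.1578987023015038
```

View pics/w3.png

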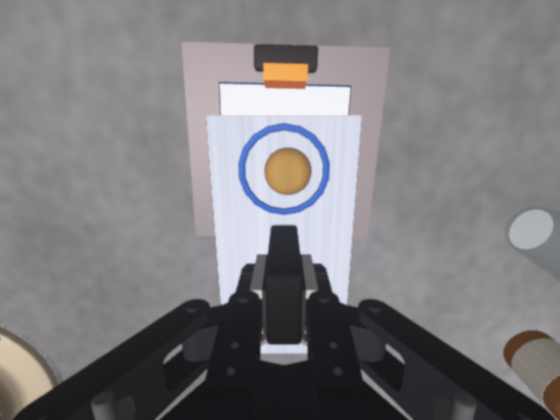

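The wrist view shows the tray level over the seated plate, with the ball at (288,171) inside its ring. I'll do a quick check that the ball is still, then hand in.

```bash
python3 - <<'E'
from cell import *
from h import *
B=[]
for i in range(6):
    im=get_image("wrist")["image"]; c=big(cv2.inRange(cv2.cvtColor(im,cv2.COLOR_BGR2HSV),(8,100,90),(25,255,255)),(230,115,340,225)); B.append(cv2.minEnclosingCircle(c)[0])
B=np.array(B); print(B.round(1).tolist())
if np.ptp(B,axis=0).max()<3: print(sign_off())
E
```

```text
[[287.3, 171.0], [287.3, 171.0], [287.3, 171.0], [287.3, 171.0], [287.3, 171.0], [287.3, 171.0]]
the job is handed in; nothing more can be done
None
```

The opal plate is snapped in level, and I handed the job in with the tray held level and still about 10 cm above it, pocket over the plate's middle and ball in its pocket; the interface gave no verdict back.

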